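# Turn a grip bar in the curing drawer so that its strip faces the lamp

## Robot

A 7-joint arm with a two-finger parallel gripper is mounted at the origin on a cart in front of the work surface, level with it; the furniture and walls round the work are solid. World frame = base frame: x ahead of the robot, y to its left, z up, the work surface at z = 0. Lengths are in m, angles in rad, forces in N, time in s.
With the tool pointing down it reaches from about 0.425 to 0.925 m from the base axis. Payload 6.8 kg.
Tool frame: the origin (TCP) lies where the fingers leave the gripper's body, on its centre line; the fingertips stand 73 mm ahead of it and the grasp point (between the pads) lies 54 mm ahead of it; z points along the fingers, y is the line along which they close (so a half turn about z gives the same grasp; the last joint's range is limited). The gripper opens to 85 mm and grips with 20 to 120 N. Pads are 22 mm wide; open, the fingers measure 114 mm over their backs; the gripper's body (76 mm by 85 mm) begins 54 mm behind the grasp point. The pads swing forward as they close: fully open they stand 13 mm farther back than shut.
Start: joints at [-1.282, 0.477, 0.022, 1.555, -0.011, 1.109, -0.083], TCP at [0.261, 0.623, 0.304] pointing down, gripper open.
Joint ranges: [-2.96, 2.96], [-0.34, 2.1], [-1.41, 1.46], [0.24, 2.44], [-1.37, 4.51], [0.17, 1.92], [-2.96, 2.96]. Speed limits (rad/s): [2.39, 2.39, 3.14, 3.14, 3.14, 3.14, 3.14].

## Interface

Orientations are given as a rotation vector (axis times angle).
In Python, from bench import r, camrig gives the robot as it stands (r), with the cameras (camrig).
- The arm moves only by the shell command python3 drive.py 'ROWS' [OPENING] [FORCE]. ROWS is one flat JSON list of numbers that holds 1 to 5 rows one after another, with no inner brackets; each row has 6 numbers: dx, dy, dz in normalised numbers (1 is 0.25 m), then a rotation vector rx, ry, rz in a scale on which 1.0 is pi rad; each row is the pose to reach, as a shift and turn from the pose commanded when the command began, along the tool's axes at that moment; what a row does not reach only later rows make up. A row lasts 1/10 s, in which the tool goes at most 0.05 m and 0.15 rad, less where a joint would pass 70% of its speed; a pose out of reach is approached as far as the arm can. OPENING is the finger opening in m, set as the command begins (- or left out keeps the last). The fingers move at their own pace and stop on an object; FORCE is the grip in N (left out, the last holds). Time passes only in rows, so rows that do not move let the fingers close. It prints the time, the measured TCP pose, the force, the opening and the grip force at its end. Input that does not fit is refused with a message, and nothing moves.
- r.get_obs(): the state, without advancing time (a new reading comes with each control period).
- camrig.grab_frame(name): name is "scene" or "top"; returns (picture, depth): 480x640x3 uint8, blue, green, red; 480x640 float32, m along the optical axis (not along the pixel's ray), 0 where there is no reading.
- camrig.camera_info(name): a dict with "camera_matrix" (3x3 intrinsics, pixels), "R" (3x3) and "t" (3): a world point X has camera coordinates R X + t. Camera axes: x right, y down, z forward; pixel columns grow to the right and rows downward; lengths in m; the calibration is good to about 2 mm. A picture is of the moment at which its call begins. camera_info takes no time and is no camera call.
- r.hand_in(): hands the job in; it is judged then, once.
The state is a dict: "clock": time; "joints": joint angles; "qvel": joint speeds; "tau": joint torques, N m; "tcp_pos": TCP position; "orientation": TCP orientation; "contact_force": force on the tool from outside, world axes, zero at the start; "moment": the same for the moment, N m; "grip_width": finger opening in m; "gripper_force": force on a finger pad.
Only numpy, scipy, OpenCV 4.12 (cv2) and the standard library are available. Lean on these libraries where they do the work, as an engineer would, in place of code of your own. Each camera call takes 0.05 s, during which the arm holds its last target. There are 200 camera calls.

## Task

Pull the drawer of the low grey curing unit out to its stop. One of the two round aluminium bars in it lies turned away from the lamp: roll it over on the liner, without lifting it out of the drawer, until it rests on its wide flat with the rubber strip facing straight up, and leave the other bar lying as it is. Then push the drawer fully home without upsetting the bars, and leave the things standing round the unit where they are.

Things in the scene. Friction and masses are not known exactly. Their poses are not given: they have to be found in the camera images.
- curing_unit: fixed low bench-top curing unit, grey sheet metal, 310 wide (its y), 215 deep (its x), roof 88 above the table with lamps under it; a fan grille and a knob (14 high) on the rear half of the roof. Origin: on the table below the middle of its front face; x points into the unit, z up. The drawer slides out along -x.
- drawer (a joint): how far the drawer is out: 0 fully home, 0.165 m at its stop; 2 to 4 N of drag, stays where it is left. Its front plate is 304 wide, 12 thick, from 7 to 83 above the table, its outer face 14 in front of the unit's face when home. At the stop the whole tray behind it is in front of the unit's face.
- drawer_handle (a point): middle of the drawer's handle, a level steel bar, 10 diameter, 110 long across the drawer, 62 above the table, its middle line 44 in front of the front plate (free gap to the plate 39). Moves with the drawer; axes as the unit's.
- tray_middle (a point): middle of the drawer's tray, at the height of the grey rubber liner the bars lie on (15 above the table; it grips them well, while fingers slip easily on their smooth sides). Moves with it; axes as the unit's. Tray inside 166 long (x), 278 wide (y); side and rear walls reach 25 above the liner; a 4 thick partition along x through the middle, 23 high, makes two compartments of 166 x 137.
- bar_turned: the bar that lies wrong, in either compartment, in any direction: aluminium, 32 diameter, 60 long, about 0.16 kg. Along its whole length run a black rubber strip 11 wide, bonded flush; on the far side a milled flat 13.6 wide, 14.6 from the middle line; 100 degrees round from that, towards own +y, a narrow flat 8.3 wide, 15.5 from that line. Origin: middle; x along it; z out through the strip.
- bar_strip (a point): middle of that bar's rubber strip, 16 from its middle line. At the start the bar rests on the narrow flat, strip 100 degrees from up, and stays so if the drawer is moved smoothly. Pushed at mid-height, square to its axis, on the strip's side, it rolls on the liner, drops onto the wide flat once the strip is within 25 degrees of up, and rolls on past it if pushed on.
- bar_right: the other bar, of the same make and axes, in the other compartment; it already rests on its wide flat with the strip (z) up.
- rubber_boot: black rubber boot standing on the table, 62 diameter, 40 high; origin under its middle. To be left alone.
- cement_bottle: white bottle with a long blue nozzle, 49 diameter, 170 high; origin under its middle. To be left alone.
- punch_small: steel hollow punch lying on the table, about 100 long, 15 thick; origin under its middle. To be left alone.

How it is judged:
On the way, in this order (a step that is already met when the one before it is completed fails the run):
1. the drawer is out at its stop (value of joint drawer above 0.157 m), for 0.2 s.
2. with the drawer out, the turned bar rests on its wide flat in the drawer, strip up (angle between bar_turned's own z axis and vertical below 0.17 rad and height (world z) of bar_turned below 0.033 m and angular speed of bar_turned below 0.3 rad/s and value of joint drawer above 0.12 m and contact force between the fingers and bar_turned below 0.1 N), for 0.3 s.
At the end, for the whole second after the job is handed in: Drawer home (within 5 mm), both bars at rest on the liner in the drawer on their wide flats with the strip up (within 10 degrees), the bar that lay right within 40 mm of where it was (value of joint drawer below 0.005 m and angle between each of bar_turned, bar_right's own z axis and vertical below 0.17 rad and height (world z) of each of bar_turned, bar_right below 0.033 m and x of bar_turned in the frame of curing_unit above 0 m and distance of bar_right from where it was at the start of the episode below 0.04 m and linear speed of each of bar_turned, bar_right below 0.02 m/s); the robot touches nothing.
It fails at once if the turned bar is lifted out of the drawer (height (world z) of bar_turned above 0.06 m).
It fails at once if the bar that lay right is turned over or lifted (angle between bar_right's own z axis and vertical above 0.6 rad or height (world z) of bar_right above 0.06 m).
It fails at once if a thing beside the unit is pushed away or knocked over (distance of any of rubber_boot, cement_bottle, punch_small from where it was at the start of the episode above 0.03 m or angle between any of rubber_boot, cement_bottle's own z axis and vertical above 0.5 rad).
It also fails if it takes over 64 s, if anything falls off the work surface, if the arm or the gripper's body presses on something with over 40 N, if the wrist force passes 120 N, or if a joint passes its speed limit or range.

## Working session

There is one attempt and no reset: what is moved stays moved. The work goes in short steps, Python scripts to look and compute and a shell command to move; the robot and the scene stay as the last step left them, time stands still between calls to the robot, and variables do not carry over. Pictures are saved under pics/ and viewed, at most 10 in all, crops included, and the job is handed in when it is done.

```bash
ls; mkdir -p pics; python3 - <<'E'
from bench import r, camrig
import cv2,numpy as np
for n in("scene","top"):
    p,d=camrig.grab_frame(n); cv2.imwrite(f"pics/{n}0.png",p); np.save(f"pics/{n}0.npy",d)
    c=camrig.camera_info(n); print(n,c["camera_matrix"],c["R"],c["t"])
o=r.get_obs(); print(o)
E
```

```text
bench.py
drive.py
pics
scene [[572.30382607   0.         314.94760036]
 [  0.         572.30382607 238.80768691]
 [  0.           0.           1.        ]] [[ 0.55617255 -0.83106279  0.00259686]
 [-0.49795151 -0.33574281 -0.79957555]
 [ 0.66536936  0.44340886 -0.6005599 ]] [-0.30672268  0.34657817  0.71245018]
top [[497.75975048   0.         313.01572072]
 [  0.         497.75975048 238.34851249]
 [  0.           0.           1.        ]] [[-0.02673854 -0.99923326 -0.02859957]
 [-0.99809559  0.02827723 -0.05482327]
 [ 0.05558995  0.02707921 -0.99808641]] [0.0722159  0.58683527 1.15033594]
{'clock': 0.1, 'joints': array([-1.28212409,  0.4777218 ,  0.02236729,  1.55633443, -0.01149501,
        1.10930291, -0.08308882]), 'qvel': array([ 2.59133268e-04, -2.00223679e-03,  2.61175533e-04, -1.71351094e-03,
       -1.75574864e-05, -8.82430587e-04,  6.83317216e-04]), 'tau': array([ 4.74953777e-03, -5.97757781e+01,  1.61435578e+00, -2.81956422e+01,
        1.29259468e-02,  4.95682005e-03,  3.63225610e-06]), 'tcp_pos': array([0.26070787, 0.62217896, 0.30302806]), 'orientation': array([-6.19112559e-01, -3.07978995e+00,  2.55543908e-03]), 'contact_force': array([ 0.0249236 ,  0.50400478, -0.06889397]), 'moment': array([-0.02645493, -0.01527324,  0.03473558]), 'gripper_force': 0.0, 'grip_width': 0.08549535123441623}
```

View pics/scene0.png

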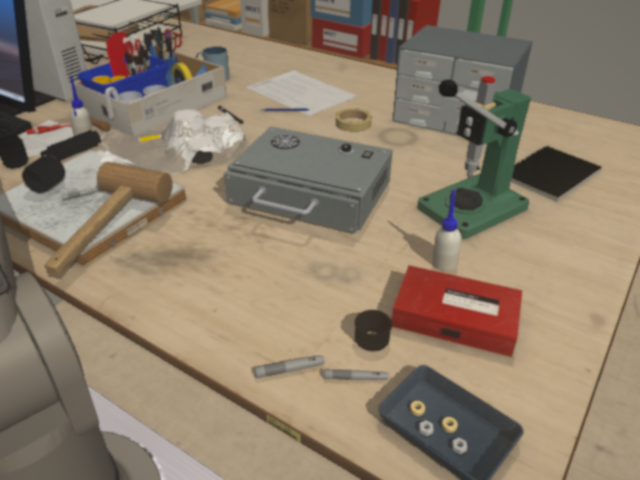

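View pics/top0.png

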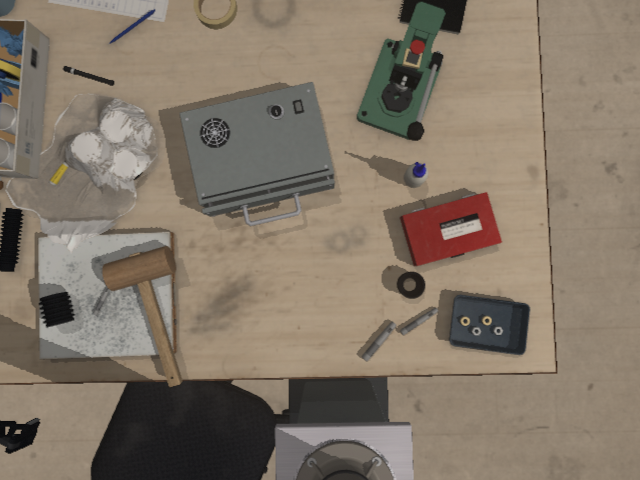

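The scene view shows the grey unit with its handle around (285,205). In the top view the handle bar runs from about (248,222) to (298,214), and the roof spans (180,112) to (335,185). Bottle, boot and punches lie to the right, clear of the drawer's travel. Next I'll measure the roof and handle.

```bash
cat > h.py <<'E'
import numpy as np,cv2
from bench import r, camrig
def cam(n):
    c=camrig.camera_info(n); return np.array(c["camera_matrix"]),np.array(c["R"]),np.array(c["t"])
def cloud(n,d):
    K,R,t=cam(n); v,u=np.mgrid[:480,:640]
    P=np.stack([(u-K[0,2])/K[0,0]*d,(v-K[1,2])/K[1,1]*d,d],-1)
    P=(P-t)@R; P[d<=0]=np.nan; return P
def ray(n,u,v,z):
    K,R,t=cam(n); o=-R.T@t; w=R.T@np.linalg.solve(K,[u,v,1]); return o+w*(z-o[2])/w[2]
def proj(n,X):
    K,R,t=cam(n); q=K@(R@np.array(X)+t); return q[:2]/q[2]
E
python3 - <<'E'
from h import *
for n in("top","scene"):
    P=cloud(n,np.load(f"pics/{n}0.npy")); z=P[...,2]
    box=(P[...,0]>.4)&(P[...,0]<.95)&(P[...,1]>-.1)&(P[...,1]<.4)
    m=((z>.078)&(z<.098)&box).astype(np.uint8)
    k,l,s,c=cv2.connectedComponentsWithStats(m); i=1+s[1:,4].argmax(); q=P[l==i]
    print(n,"roof z",np.median(q[:,2]),"n",len(q)); 
    rc=cv2.minAreaRect(q[:,:2].astype(np.float32)); print(rc,cv2.boxPoints(rc).round(4).tolist())
    h=box&(z>.045)&(z<.075); np.set_printoptions(precision=4,suppress=True)
    img=cv2.imread(f"pics/{n}0.png")
    if n=="top":
        sub=(slice(190,232),slice(235,308))
        mm=h[sub]; q=P[sub][mm]; print("handle",len(q),q.min(0),q.max(0),np.median(q,0))
c=cv2.resize(cv2.imread("pics/top0.png")[160:240,180:350],None,fx=4.6,fy=4.6,interpolation=cv2.INTER_CUBIC)
d=cv2.resize(cv2.imread("pics/scene0.png")[160:240,220:390],None,fx=4.6,fy=3.4,interpolation=cv2.INTER_CUBIC)
cv2.imwrite("pics/c1.png",c)
cv2.imwrite("pics/c1.png",cv2.resize(np.vstack([cv2.resize(c,(782,300)),cv2.resize(d,(782,300))]),(782,600)))
E
```

```text
top roof z 0.08865265844420603 n 12978
((0.8028238415718079, 0.17570260167121887), (0.21637462079524994, 0.310639888048172), 11.339384078979492) [[0.6661999821662903, 0.3066999912261963], [0.7272999882698059, 0.002099999925121665], [0.9394000172615051, 0.04470000043511391], [0.8784000277519226, 0.34929999709129333]]
handle 535 [0.6199 0.0652 0.0451] [0.6969 0.2318 0.0749] [0.6469 0.1439 0.0662]
scene roof z 0.08831339449346125 n 7632
((0.789231538772583, 0.174845889210701), (0.2419063001871109, 0.31212925910949707), 10.932862281799316) [[0.6409000158309937, 0.3050999939441681], [0.7001000046730042, -0.0013000000035390258], [0.9376000165939331, 0.044599998742341995], [0.8784000277519226, 0.35100001096725464]]
```

View pics/c1.png

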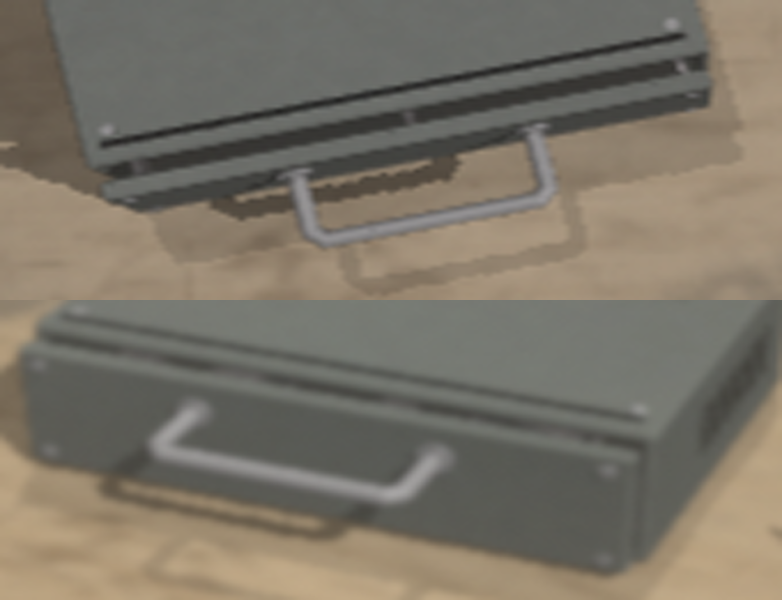

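The crop shows the handle bar's corners at about (249.6,223.5) and (299.1,212) in the top view, and (254.8,199.2) and (305.9,212) in the scene view. I'll triangulate them and work out the approach.

```bash
cat >> h.py <<'E'
from scipy.spatial.transform import Rotation as Rot
np.set_printoptions(precision=4,suppress=True)
def tri(a,b):
    Ps=[]
    for n in("top","scene"):
        K,R,t=cam(n); Ps.append(K@np.c_[R,t])
    X=cv2.triangulatePoints(Ps[0],Ps[1],np.array(a,float),np.array(b,float)).ravel(); return X[:3]/X[3]
def rel(pos,yaw_y):
    "row that brings the TCP to pos, tool down, tool y at world angle yaw_y (mod pi)"
    o=r.get_obs(); T=Rot.from_rotvec(o["orientation"]); c=[]
    for a in(yaw_y,yaw_y+np.pi):
        y=np.array([np.cos(a),np.sin(a),0]); z=np.array([0,0,-1.]); 
        G=Rot.from_matrix(np.c_[np.cross(y,z),y,z]); c.append((T.inv()*G).as_rotvec())
    w=min(c,key=np.linalg.norm)
    return np.r_[T.inv().apply(np.array(pos)-o["tcp_pos"]),w]
E
python3 - <<'E'
from h import *
A=tri((249.6,223.5),(254.8,199.2)); B=tri((299.1,212),(305.9,212)); m=(A+B)/2; d=B-A
print(A,B,m,np.linalg.norm(d),"yaw",np.degrees(np.arctan2(d[0],-d[1])), [ (proj(n,m)) for n in("top","scene")])
print(rel([m[0],m[1],.30],np.radians(11.3)))
E
```

```text
[0.6237 0.1974 0.064 ] [0.6464 0.0851 0.0621] [0.6351 0.1412 0.0631] 0.11457272701105689 yaw 11.434662265264873 [array([274.2777, 217.8049]), array([280.0577, 205.5047])]
[-0.5311 -0.2989  0.0036 -0.0014  0.0009  0.9768]
```

The manual's scale: shifts go in shares of 0.25 m and turns go in shares of pi rad. Converting my numbers, -0.24 m / 0.25 = -0.96, -0.2 m / 0.25 = -0.8, 0.75 rad / 3.1416 = 0.2387.

```bash
for i in 1 ; do python3 drive.py '[-0.2, -0.112, 0, 0, 0, 0.0477, -0.4, -0.224, 0, 0, 0, 0.0955, -0.6, -0.336, 0, 0, 0, 0.1432, -0.8, -0.448, 0, 0, 0, 0.191, -0.96, -0.54, 0, 0, 0, 0.2387]' 0.034 30; done; python3 -c "
from h import *
print(rel([.637,.142,.20],np.radians(11.35)))"
```

```text
clock: 0.6
tcp_pos: [0.4154, 0.4235, 0.3037]
orientation: [-1.712, -2.634, 0.001]
contact_force: [1.5, 0.8, 0.1]
grip_width: 0.034
gripper_force: 0.0
[-0.3471  0.0883  0.1037 -0.0003  0.0002  0.2197]
```

Scaled: -0.22 m / 0.25 = -0.88, -0.18 m / 0.25 = -0.72, 0.22 rad / 3.1416 = 0.07.

```bash
python3 drive.py '[-0.18, 0.044, 0.052, 0, 0, 0.0318, -0.36, 0.092, 0.104, 0, 0, 0.0637, -0.54, 0.136, 0.16, 0, 0, 0.07, -0.72, 0.184, 0.212, 0, 0, 0.07, -0.88, 0.224, 0.26, 0, 0, 0.07]' && python3 drive.py '[-0.18, 0.044, 0.052, 0, 0, 0, -0.36, 0.088, 0.104, 0, 0, 0, -0.508, 0.128, 0.152, 0, 0, 0, -0.508, 0.128, 0.152, 0, 0, 0]'; python3 -c "
from h import *
print(rel([.637,.142,.118],np.radians(11.35)))"
```

```text
clock: 1.1
tcp_pos: [0.5571, 0.2457, 0.2381]
orientation: [1.985, 2.435, -0.001]
contact_force: [0.8, -0.8, -0.3]
grip_width: 0.0342
gripper_force: 0.0
clock: 1.5
tcp_pos: [0.6142, 0.122, 0.1992]
orientation: [1.994, 2.425, -0.008]
contact_force: [-0.7, -0.6, -0.2]
grip_width: 0.0339
gripper_force: 0.0
[ 0.0156  0.0264  0.081  -0.0025  0.0046 -0.0038]
```

Scaled: 0.0265 m / 0.25 = 0.106, 0.016 m / 0.25 = 0.064.

```bash
python3 drive.py '[0.064, 0.106, 0, 0, 0, 0, 0.064, 0.106, 0, 0, 0, 0, 0.064, 0.106, 0, 0, 0, 0]'; python3 -c "
from h import *
print(rel([.637,.142,.118],np.radians(11.35)))"
```

```text
clock: 1.8
tcp_pos: [0.6356, 0.1524, 0.2005]
orientation: [-1.981, -2.437, 0.001]
contact_force: [-1.0, -1.0, -0.8]
grip_width: 0.0337
gripper_force: 0.0
[-0.0105 -0.0006  0.0825 -0.0008 -0.0003  0.0078]
```

Scaled: 0.082 m / 0.25 = 0.328, 0.06 m / 0.25 = 0.24, 0.008 rad / 3.1416 = 0.0025.

```bash
python3 drive.py '[-0.04, 0, 0.14, 0, 0, 0.0025, -0.04, 0, 0.24, 0, 0, 0.0025, -0.04, 0, 0.328, 0, 0, 0.0025, -0.04, 0, 0.328, 0, 0, 0.0025]' && python3 drive.py '[0, 0, 0, 0, 0, 0, 0, 0, 0, 0, 0, 0, 0, 0, 0, 0, 0, 0, 0, 0, 0, 0, 0, 0]' 0 30;  python3 -c "
from h import *
print(rel([.637,.142,.118],np.radians(11.35)),r.get_obs()['contact_force'])
o=r.get_obs();print(o['tcp_pos'],o['orientation'],np.array([.98,.197])*.165)
print(rel(o['tcp_pos']-np.array([.9804,.197,0])*.17,np.radians(11.35)))"
```

```text
clock: 2.2
tcp_pos: [0.6351, 0.1407, 0.1158]
orientation: [-1.991, -2.425, 0.009]
contact_force: [-0.4, 0.6, 0.7]
grip_width: 0.0338
gripper_force: 0.0
clock: 2.6
tcp_pos: [0.6381, 0.1413, 0.1199]
orientation: [1.993, 2.428, 0.001]
contact_force: [-1.5, -0.1, 2.2]
grip_width: 0.0086
gripper_force: 29.6
[ 0.0009 -0.001   0.0019  0.001  -0.0001 -0.0021] [-1.4835 -0.0512  2.1531]
[0.6381 0.1413 0.1199] [1.9931 2.4277 0.0014] [0.1617 0.0325]
[-0.0004 -0.17   -0.0002  0.001  -0.0001 -0.0021]
```

Scaled: -0.06 m / 0.25 = -0.24, -0.045 m / 0.25 = -0.18.

```bash
python3 drive.py '[0, -0.02, 0, 0, 0, 0, 0, -0.06, 0, 0, 0, 0, 0, -0.12, 0, 0, 0, 0, 0, -0.18, 0, 0, 0, 0, 0, -0.24, 0, 0, 0, 0]' && python3 drive.py '[0, -0.06, 0, 0, 0, 0, 0, -0.12, 0, 0, 0, 0, 0, -0.18, 0, 0, 0, 0, 0, -0.24, 0, 0, 0, 0, 0, -0.3, 0, 0, 0, 0]' && python3 drive.py '[0, -0.04, 0, 0, 0, 0, 0, -0.072, 0, 0, 0, 0, 0, -0.096, 0, 0, 0, 0, 0, -0.116, 0, 0, 0, 0, 0, -0.124, 0, 0, 0, 0]'
```

```text
clock: 3.1
tcp_pos: [0.5796, 0.1296, 0.1199]
orientation: [1.992, 2.426, 0.005]
contact_force: [3.6, 0.3, -0.1]
grip_width: 0.0085
gripper_force: 29.9
clock: 3.6
tcp_pos: [0.5061, 0.1149, 0.1199]
orientation: [1.992, 2.426, 0.005]
contact_force: [4.4, -0.3, 0.6]
grip_width: 0.0089
gripper_force: 30.0
clock: 4.1
tcp_pos: [0.4781, 0.1094, 0.1199]
orientation: [1.99, 2.424, 0.01]
contact_force: [14.3, -0.2, -10.1]
grip_width: 0.009
gripper_force: 29.4
```

```bash
python3 drive.py '[0, 0, 0, 0, 0, 0, 0, 0, 0, 0, 0, 0, 0, 0, 0, 0, 0, 0]'; python3 - <<'E'
from h import *
for n in("scene","top"):
    p,d=camrig.grab_frame(n); cv2.imwrite(f"pics/{n}1.png",p); np.save(f"pics/{n}1.npy",d)
a=cv2.imread("pics/top1.png")[150:270,180:350]; b=cv2.imread("pics/scene1.png")[150:270,180:380]
cv2.imwrite("pics/c2.png",np.vstack([cv2.resize(a,(425,300),interpolation=2),cv2.resize(b,(425,300),interpolation=2)]))
E
```

```text
clock: 4.4
tcp_pos: [0.4782, 0.1094, 0.1199]
orientation: [1.991, 2.424, 0.009]
contact_force: [9.0, 0.8, -2.1]
grip_width: 0.0087
gripper_force: 30.0
```

View pics/c2.png

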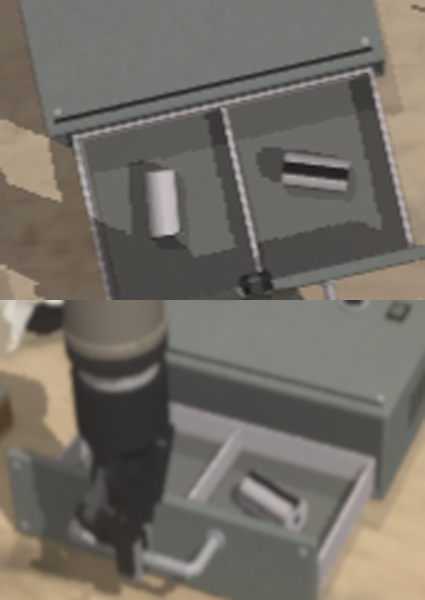

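The drawer is out (0.163 m of travel, against its stop). The turned bar is in the left compartment, in the top crop at about (163,203), but the scene view of it is blocked by the arm. The right bar shows its strip up. I'll release, lift, and move aside to the left.

Scaled: -0.11 m / 0.25 = -0.44, -0.07 m / 0.25 = -0.28.

```bash
python3 drive.py '[0, 0, 0, 0, 0, 0, 0, 0, 0, 0, 0, 0, 0, 0, -0.12, 0, 0, 0, 0, 0, -0.28, 0, 0, 0, 0, 0, -0.44, 0, 0, 0]' 0.034 && python3 drive.py '[0.2, 0, -0.04, 0, 0, 0, 0.4, 0, -0.08, 0, 0, 0, 0.6, 0, -0.12, 0, 0, 0, 0.8, 0, -0.12, 0, 0, 0, 0.92, 0, -0.12, 0, 0, 0]' 0; python3 - <<'E'
from h import *
print(r.get_obs()['tcp_pos'])
for n in("scene","top"):
    p,d=camrig.grab_frame(n); cv2.imwrite(f"pics/{n}2.png",p); np.save(f"pics/{n}2.npy",d)
a=cv2.imread("pics/top2.png")[170:270,190:290]; b=cv2.imread("pics/scene2.png")[170:270,200:340]
cv2.imwrite("pics/c3.png",np.vstack([cv2.resize(a,(300,300),interpolation=2),cv2.resize(b,(420,300),interpolation=2)[:,:300]]) if 0 else np.hstack([cv2.resize(a,(380,380),interpolation=2),cv2.resize(b,(420,380),interpolation=2)]))
E
```

```text
clock: 5.0
tcp_pos: [0.4735, 0.1086, 0.2293]
orientation: [-1.992, -2.427, 0.005]
contact_force: [2.1, 0.5, 0.2]
grip_width: 0.0338
gripper_force: 0.0
clock: 5.5
tcp_pos: [0.4279, 0.3381, 0.2589]
orientation: [-1.988, -2.431, 0.0]
contact_force: [0.4, 0.5, -0.4]
grip_width: 0.0004
gripper_force: 0.0
[0.4279 0.3381 0.2589]
```

View pics/c3.png

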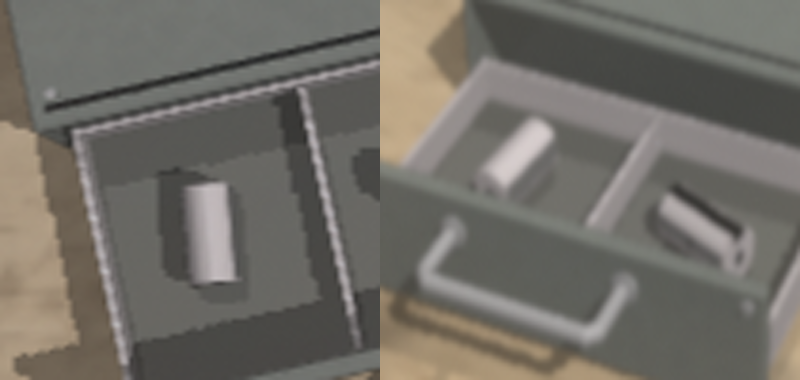

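The top crop shows the bar at about (212,235); the scene crop shows it at about (517,157), with a dark area along its lower right side that could be the strip or a shadow. I'll zoom in on it.

```bash
python3 - <<'E'
from h import *
a=cv2.imread("pics/top2.png")[206:256,226:266]; b=cv2.imread("pics/scene2.png")[192:232,222:272]
f=lambda i,s:cv2.convertScaleAbs(cv2.resize(i,s,interpolation=cv2.INTER_NEAREST),alpha=1.3)
cv2.imwrite("pics/c4.png",np.hstack([f(a,(320,400)),f(b,(480,400))]))
g=cv2.cvtColor(cv2.imread("pics/top2.png"),cv2.COLOR_BGR2GRAY); print(g[226:240:3,232:262])
g=cv2.cvtColor(cv2.imread("pics/scene2.png"),cv2.COLOR_BGR2GRAY); print(g[200:224:2,228:262])
E
```

```text
[[ 71  72  71  72  71  68  82 108 125 145 160 169 182 187 186 185 180 164
  122  85  86  88  95 102 102 102 103 102 102 103]
 [ 72  72  72  71  71  71  85 103 120 141 158 166 179 186 187 186 183 178
  142  87  86  87  95 102 102 103 102 103 104 104]
 [ 89  71  71  71  72  72  73  90 116 137 153 164 176 186 187 186 184 177
  143  93  85  87  95 102 103 103 103 103 103 103]
 [ 89  71  71  72  71  72  75  89 112 130 148 162 171 182 186 187 184 178
  151 104  85  87  95 104 102 103 103 103 103 103]
 [ 90  71  71  72  72  71  67  81 107 125 145 159 168 179 186 186 185 179
  166 125  84  87  89  96 103 102 104 103 103 103]]
[[144 142 135 124 111 103  99  99  98  98  98  98  98  98  99  98  98  99
   99 101 107 116 124 128 127 124 120 119 120 123 125 127 129 130]
 [138 129 117 106 101  99  99  98  98  99  98  98  98  98  98  99  99 103
  112 127 146 162 174 181 183 178 165 144 124 109 104 104 106 109]
 [120 113 110 108 107 107 106 104 102 102 101 100  99  99 100 106 118 136
  155 171 182 192 199 203 205 206 204 195 177 147 115 101  98  98]
 [112 111 113 113 113 112 112 112 111 111 110 109 1
[... 518 characters left out ...]
 113 113 116 122 133 148 162 174 185 195 201 205 205 206 205 203 198
  188 170 146 125 111 106 105 106 107 108 107 107 109 112 113 112]
 [113 112 113 118 124 129 133 138 148 163 178 192 200 203 201 194 181 162
  141 122 110 106 106 107 110 109 106 102 100 101 106 110 112 112]
 [111 105 100 104 117 124 125 124 126 131 140 153 168 176 169 150 130 115
  108 106 105 107 109 110 106 102  99  98 100 103 108 111 113 112]
 [121 117 112 112 117 121 118 108 104 109 118 125 133 135 128 115 107 105
  106 106 108 106 103 100  99  98 101 103 108 110 112 112 112 112]
 [120 121 122 123 124 124 123 122 121 119 118 121 124 124 120 114 110 110
  109 106 102  99  98  99 102 105 109 111 112 112 112 112 113 113]]
```

View pics/c4.png

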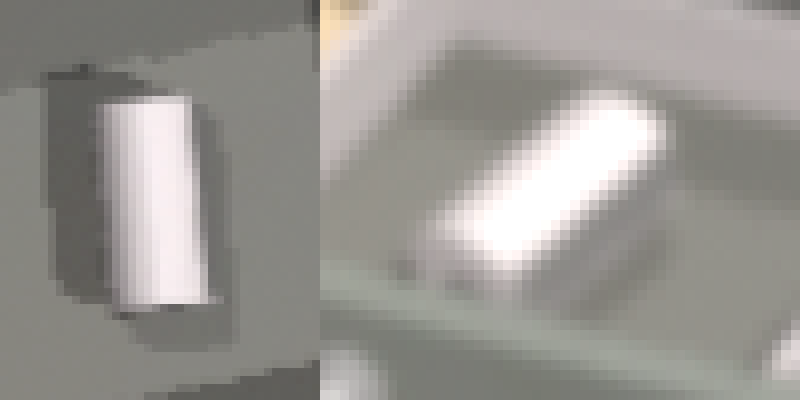

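```bash
python3 - <<'E'
from h import *
s=cv2.imread("pics/scene2.png"); 
print("right bar strip min", cv2.cvtColor(s,cv2.COLOR_BGR2GRAY)[215:250,290:340].min(), cv2.cvtColor(cv2.imread("pics/top2.png"),cv2.COLOR_BGR2GRAY)[205:230,285:325].min())
def prof(n,z=.031):
    im=cv2.imread(f"pics/{n}2.png")
    # top mask of bright metal in left compartment
    return im
# bar ends from bright mask in the top view
im=cv2.imread("pics/top2.png"); g=cv2.cvtColor(im,cv2.COLOR_BGR2GRAY)
m=np.zeros_like(g); m[208:252,228:262]=(g[208:252,228:262]>112)
k,l,st,ce=cv2.connectedComponentsWithStats(m); i=1+st[1:,4].argmax()
q=np.argwhere(l==i)[:,::-1].astype(np.float32); rc=cv2.minAreaRect(q); print("top px",rc)
W=np.array([ray("top",u,v,.040)[:2] for u,v in q],np.float32); rw=cv2.minAreaRect(W); print("world",rw,cv2.boxPoints(rw))
P=cloud("top",np.load("pics/top2.npy")); zz=P[...,2][l==i]; print("top z of bar",np.percentile(zz,[10,50,90,98]), "liner z",np.median(P[240:250,255:262,2]))
b=cv2.boxPoints(rw); e=[b[1]-b[0],b[2]-b[1]]; ax=max(e,key=np.linalg.norm); ax/=np.linalg.norm(ax); ax*=np.sign(ax[0]); c=b.mean(0); nr=np.array([ax[1],-ax[0]]); print("c",c,"axis",ax,"right normal",nr)
# scene profile: sample along the bar at positions across, as projected on plane z=.031
sc=s.astype(np.float32)
for o in np.arange(-.03,.051,.003):
    v=[]
    for t in np.linspace(-.02,.02,21):
        X=np.r_[c+ax*t+nr*o,.031]; u=proj("scene",X).astype(np.float32)
        v.append(cv2.getRectSubPix(sc,(1,1),tuple(map(float,u)))[0,0])
    print(round(o,3),np.mean(v,0).round())
E
```

```text
right bar strip min 56 34
top px ((245.1463165283203, 230.8170623779297), (25.951412200927734, 10.932722091674805), 83.6598129272461)
world ((0.609269380569458, 0.21175555884838104), (0.060129910707473755, 0.0253324955701828), 5.2064971923828125) [[0.5782 0.2216]
 [0.5805 0.1964]
 [0.6404 0.2019]
 [0.6381 0.2271]]
top z of bar [nan nan nan nan] liner z nan
c [0.6093 0.2118] axis [0.9959 0.0907] right normal [ 0.0907 -0.9959]
-0.03 [106. 112. 114.]
-0.027 [110. 115. 117.]
-0.024 [124. 127. 131.]
-0.021 [146. 148. 154.]
-0.018 [166. 167. 174.]
-0.015 [179. 180. 188.]
-0.012 [189. 190. 198.]
-0.009 [194. 195. 204.]
-0.006 [197. 198. 206.]
-0.003 [196. 197. 206.]
-0.0 [187. 188. 196.]
0.003 [163. 164. 170.]
0.006 [129. 131. 135.]
0.009 [108. 110. 112.]
0.012 [103. 106. 107.]
0.015 [105. 107. 109.]
0.018 [106. 108. 111.]
0.021 [102. 105. 107.]
0.024 [ 98. 103. 105.]
0.027 [ 99. 105. 106.]
0.03 [102. 108. 109.]
0.033 [105. 111. 112.]
0.036 [106. 112. 113.]
0.039 [106. 112. 113.]
0.042 [106. 112. 113.]
0.045 [106. 112. 113.]
0.048 [106. 112. 113.]
```

There's no dark strip on the camera-facing (-y) side. That side has an abrupt neutral grey band in place of the black strip, with its edge where the wide flat's should be. So the flat faces right and the strip faces +y (left). I'll push from the left toward -y, square to the axis (5.2° yaw, bar at (0.609,0.212)), and watch the strip appear in the top view.

```bash
python3 -c "
from h import *
print(rel([.6057,.2526,.200],np.radians(5.2)))
P=cloud('top',np.load('pics/top2.npy'));print(np.isfinite(P).mean(),np.nanmedian(P[225:238,243:248,2]),np.nanmedian(P[222:235,253:258,2]))"
```

```text
[-0.1219  0.1572  0.0578 -0.0019 -0.0014  0.114 ]
0.9960481770833334 0.046138673137282656 0.014359539212657292
```

Scaled: 0.157 m / 0.25 = 0.628, -0.122 m / 0.25 = -0.488, 0.114 rad / 3.1416 = 0.0363.

```bash
python3 drive.py '[-0.12, 0.156, 0.056, 0, 0, 0.035, -0.24, 0.312, 0.112, 0, 0, 0.0363, -0.36, 0.468, 0.168, 0, 0, 0.0363, -0.488, 0.628, 0.232, 0, 0, 0.0363, -0.488, 0.628, 0.232, 0, 0, 0.0363]' 0.02; python3 drive.py '[0, 0, 0, 0, 0, 0, 0, 0, 0, 0, 0, 0]'; python3 -c "
from h import *
print(rel([.6057,.2526,.092],np.radians(5.2)))"
```

```text
clock: 6.1
tcp_pos: [0.6114, 0.2381, 0.1985]
orientation: [2.136, 2.299, -0.007]
contact_force: [-1.1, -1.4, -0.0]
grip_width: 0.02
gripper_force: 0.0
clock: 6.3
tcp_pos: [0.6068, 0.2457, 0.2006]
orientation: [-2.127, -2.31, 0.002]
contact_force: [-0.2, 0.7, -0.9]
grip_width: 0.0198
gripper_force: 0.0
[ 0.0069 -0.0003  0.1086 -0.002  -0.0003 -0.0083]
```

Scaled: 0.108 m / 0.25 = 0.432, 0.095 m / 0.25 = 0.38, -0.008 rad / 3.1416 = -0.0025.

```bash
python3 drive.py '[0.028, 0, 0.08, 0, 0, -0.0025, 0.028, 0, 0.2, 0, 0, -0.0025, 0.028, 0, 0.3, 0, 0, -0.0025, 0.028, 0, 0.38, 0, 0, -0.0025, 0.028, 0, 0.432, 0, 0, -0.0025]'; python3 drive.py '[0, 0, 0, 0, 0, 0, 0, 0, 0, 0, 0, 0]'; python3 - <<'E'
from h import *
print(rel([.6057,.2526,.092],np.radians(5.2)))
for n in("scene","top"):
    p,d=camrig.grab_frame(n); cv2.imwrite(f"pics/{n}3.png",p)
a=cv2.imread("pics/top3.png")[180:280,190:290]; b=cv2.imread("pics/scene3.png")[160:260,200:300]
cv2.imwrite("pics/c5.png",np.hstack([cv2.resize(a,(400,400),interpolation=2),cv2.resize(b,(400,400),interpolation=2)]))
E
```

```text
clock: 6.8
tcp_pos: [0.6052, 0.2541, 0.0919]
orientation: [-2.115, -2.321, 0.002]
contact_force: [0.0, -0.6, 0.1]
grip_width: 0.02
gripper_force: 0.0
clock: 7.0
tcp_pos: [0.6073, 0.2533, 0.0938]
orientation: [-2.118, -2.32, -0.001]
contact_force: [1.0, -0.1, 0.7]
grip_width: 0.02
gripper_force: 0.0
[-0.0005 -0.0017  0.0018  0.0006 -0.0006  0.0003]
```

View pics/c5.png

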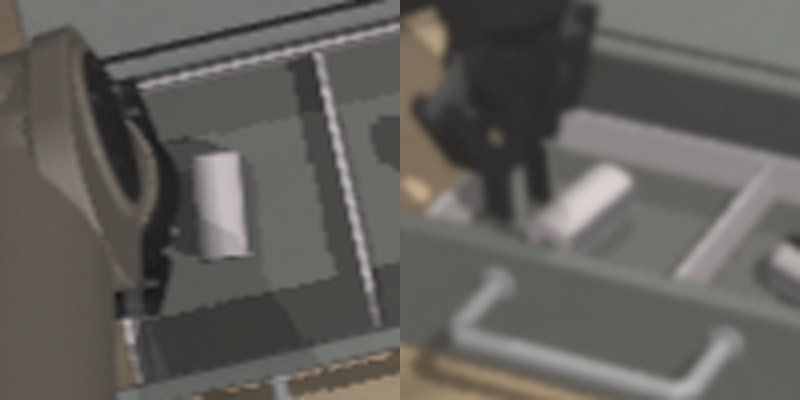

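The fingers stand just left of the bar, inside the drawer (bar at about (220,205) in the crop, undisturbed). I'll push part way and check.

Scaled: -0.02 m / 0.25 = -0.08, -0.017 m / 0.25 = -0.068.

```bash
python3 drive.py '[-0.02, 0, 0.004, 0, 0, 0, -0.04, 0, 0.004, 0, 0, 0, -0.056, 0, 0.004, 0, 0, 0, -0.068, 0, 0.004, 0, 0, 0, -0.08, 0, 0.004, 0, 0, 0]'; python3 drive.py '[-0.008, 0, 0, 0, 0, 0, -0.016, 0, 0, 0, 0, 0, -0.016, 0, 0, 0, 0, 0]'; cat > look.py <<'E'
from h import *
import sys
k=sys.argv[1]
p,d=camrig.grab_frame("top"); cv2.imwrite(f"pics/top{k}.png",p)
g=cv2.cvtColor(p,cv2.COLOR_BGR2GRAY); print(r.get_obs()["tcp_pos"])
print(g[222:240:4,236:272])
m=np.zeros_like(g); m[208:252,228:275]=g[208:252,228:275]>112
n,l,st,ce=cv2.connectedComponentsWithStats(m)
for i in range(1,n):
    if st[i,4]>20: print(st[i],ray("top",*ce[i],.04))
E
python3 look.py 4
```

```text
clock: 7.6
tcp_pos: [0.6094, 0.2319, 0.0919]
orientation: [2.12, 2.319, -0.0]
contact_force: [0.1, -0.5, 0.7]
grip_width: 0.0201
gripper_force: 0.0
clock: 7.9
tcp_pos: [0.6097, 0.2281, 0.0919]
orientation: [2.12, 2.319, -0.0]
contact_force: [-0.0, 0.4, 0.5]
grip_width: 0.0198
gripper_force: 0.0
[0.6096 0.2285 0.0919]
[[ 37  36  47  72  95  89  55  36  34  33  44 114 158 172 184 189 186 187
  185 179 168 145 107  97 105 105 105 105 105 105 105 106  91  73  74  73]
 [ 38  44  44  68  99  95  58  35  35  35  34 101 148 167 180 187 186 187
  187 182 172 157 125  90  98 105 105 105 105 106 106 106 106  93  73  74]
 [ 89  78  76  97 101  71  42  37  35  35  33  54 105 151 175 184 187 186
  186 183 177 166 137  99  98 105 106 106 106 105 105 105 106  94  76  73]
 [ 79  78  79  69  47  39  35  35  37  31  26  29  90 130 142 153 160 172
  184 183 179 169 146 112  90  98 105 106 105 105 105 105 105 105  91  73]
 [ 80  80  75  55  35  34  35  43  55  51  36  27  69 114 138 148 157 162
  165 168 165 160 155 129  93  97 106 105 105 105 105 105 106 106 106  92]]
[272 208   3  14  25] [0.6477 0.1458 0.04  ]
[247 217  13  27 275] [0.6116 0.1929 0.04  ]
```

Scaled: -0.003 m / 0.25 = -0.012, -0.002 m / 0.25 = -0.008.

```bash
python3 drive.py '[-0.004, 0, 0, 0, 0, 0, -0.008, 0, 0, 0, 0, 0, -0.012, 0, 0, 0, 0, 0, -0.012, 0, 0, 0, 0, 0, -0.012, 0, 0, 0, 0, 0]'; python3 look.py 5
```

```text
clock: 8.45
tcp_pos: [0.6099, 0.2255, 0.0919]
orientation: [-2.119, -2.319, -0.0]
contact_force: [-0.2, -0.1, 0.1]
grip_width: 0.02
gripper_force: 0.0
[0.6099 0.2256 0.0919]
[[ 39  37  37  36  63  89  97  81  44  35  34  33  64 131 173 183 187 187
  185 183 178 168 148 112  89  97 104 105 105 106 105 105  92  73  74  73]
 [ 73  43  39  42  53  79  96  78  46  37  35  35  33 115 166 181 187 187
  185 184 181 173 159 124  89  98 106 105 106 105 105 105 105  92  73  74]
 [100  95  81  71  84  98  81  47  37  35  35  34  31  57 130 176 185 185
  186 185 183 176 164 133  98  98 105 105 105 106 105 105 106  94  76  73]
 [ 79  79  78  79  72  52  39  36  35  36  34  30  28  41 102 142 153 160
  164 173 180 178 171 151 114  90  98 105 105 105 106 105 106 106  92  73]
 [ 80  79  80  80  63  36  34  35  44  54  57  45  26  27  74 124 152 159
  162 164 164 165 161 152 123  90  98 105 105 105 105 105 106 106 105  92]]
[272 208   3  14  25] [0.6477 0.1458 0.04  ]
[249 216  12  28 261] [0.6117 0.1897 0.04  ]
```

Scaled: -0.0025 m / 0.25 = -0.01, -0.002 m / 0.25 = -0.008.

```bash
python3 drive.py '[-0.004, 0, 0, 0, 0, 0, -0.008, 0, 0, 0, 0, 0, -0.01, 0, 0, 0, 0, 0, -0.01, 0, 0, 0, 0, 0, -0.01, 0, 0, 0, 0, 0]'; python3 look.py 6
```

```text
clock: 9.0
tcp_pos: [0.6101, 0.223, 0.0919]
orientation: [-2.119, -2.319, 0.0]
contact_force: [-0.0, -0.4, 0.7]
grip_width: 0.0198
gripper_force: 0.0
[0.6101 0.223  0.0919]
[[ 75  43  37  37  38  48  76 100  91  52  35  34  33  31  32  72 150 187
  186 186 183 179 172 158 125  89  97 105 105 104 105 105  92  73  74  73]
 [103  86  56  39  43  48  77 101  85  48  36  35  35  33  31  49 138 186
  186 185 185 181 174 165 137  99  90  98 106 106 105 106 106  92  73  73]
 [ 85  95  98  90  78  77  94  86  49  38  35  35  34  30  29  31  98 164
  187 185 185 182 177 170 163 132  90  98 106 105 105 105 105  94  76  74]
 [ 79  80  79  79  79  76  59  37  34  35  36  54  60  41  29  30  62 125
  160 162 163 171 178 173 162 131  94  98 106 105 105 105 105 105  92  74]
 [ 80  80  79  80  79  69  47  35  35  38  49  59  64  53  27  29  30 109
  156 162 162 164 162 160 157 135 102  90  98 105 105 105 105 105 106  92]]
[272 208   3  14  25] [0.6477 0.1458 0.04  ]
[251 216  12  27 236] [0.6123 0.1852 0.04  ]
[228 221   4  14  24] [0.617  0.2487 0.04  ]
```

Scaled: -0.002 m / 0.25 = -0.008, -0.001 m / 0.25 = -0.004.

```bash
python3 drive.py '[-0.004, 0, 0, 0, 0, 0, -0.008, 0, 0, 0, 0, 0, -0.008, 0, 0, 0, 0, 0, -0.008, 0, 0, 0, 0, 0, -0.008, 0, 0, 0, 0, 0]'; python3 look.py 7
```

```text
clock: 9.55
tcp_pos: [0.6103, 0.2211, 0.0919]
orientation: [-2.119, -2.319, -0.0]
contact_force: [-0.1, 0.2, 0.7]
grip_width: 0.0198
gripper_force: 0.0
[0.6103 0.2211 0.0919]
[[104  77  43  37  37  37  47  76 100  91  52  35  33  45  91 110  78  33
   32  32  75 151 187 181 175 166 142 106  95 104 105 105  92  73  73  74]
 [ 92 103  88  58  41  46  46  75 102  85  48  35  35  34  76 116  97  35
   32  34  35 137 187 184 177 169 155 123  90  98 106 105 105  92  73  73]
 [ 80  84  92  97  91  78  77  95  85  46  38  35  34  39  68  92  85  51
   33  34  34  75 151 186 179 174 165 136  99  97 104 105 105  94  76  73]
 [ 80  79  80  79  79  79  76  58  37  35  34  35  44  55  71  87 100  83
   29  31  32  46 139 184 181 175 166 144 110  90  97 105 106 106  91  73]
 [ 79  80  80  80  79  79  70  47  34  34  42  53  57  57  63  77  85  72
   41  30  30  31  92 148 165 161 158 153 128  93  90  98 105 105 105  92]]
[272 208   3  14  25] [0.6477 0.1458 0.04  ]
[228 216   6  19  41] [0.6218 0.2477 0.04  ]
[257 216   8  27 165] [0.6116 0.1763 0.04  ]
```

The bar dropped: the strip now shows at cols 253–256 between two metal bands. I'll retreat, rise, move aside and verify.

Scaled: -0.13 m / 0.25 = -0.52, -0.085 m / 0.25 = -0.34.

```bash
python3 drive.py '[0.04, 0, 0, 0, 0, 0, 0.08, 0, 0, 0, 0, 0, 0.08, 0, -0.16, 0, 0, 0, 0.08, 0, -0.34, 0, 0, 0, 0.08, 0, -0.52, 0, 0, 0]' && python3 drive.py '[0.12, -0.16, -0.08, 0, 0, 0, 0.24, -0.3, -0.08, 0, 0, 0, 0.36, -0.44, -0.08, 0, 0, 0, 0.48, -0.58, -0.08, 0, 0, 0, 0.48, -0.58, -0.08, 0, 0, 0]'; python3 - <<'E'
from h import *
for n in("scene","top"):
    p,d=camrig.grab_frame(n); cv2.imwrite(f"pics/{n}8.png",p)
a=cv2.imread("pics/top8.png")[170:270,220:340]; b=cv2.imread("pics/scene8.png")[170:270,210:330]
cv2.imwrite("pics/c6.png",np.hstack([cv2.resize(a,(400,333),interpolation=2),cv2.resize(b,(400,333),interpolation=2)]))
g=cv2.cvtColor(cv2.imread("pics/top8.png"),cv2.COLOR_BGR2GRAY); print(g[218:242:4,244:270])
E
```

```text
clock: 10.1
tcp_pos: [0.6079, 0.2425, 0.2231]
orientation: [-2.117, -2.32, 0.001]
contact_force: [0.9, 1.4, 0.2]
grip_width: 0.0199
gripper_force: 0.0
clock: 10.6
tcp_pos: [0.4466, 0.3541, 0.2417]
orientation: [-2.102, -2.328, 0.001]
contact_force: [-0.5, 0.8, -0.6]
grip_width: 0.0206
gripper_force: 0.0
[[ 72  72  72  72  72  78 100 121 110  66  33  34  35  73 146 179 174 166
  154 128 102 103  89  72  71  71]
 [ 71  71  71  71  71  75  92 111 130 104  34  34  35  36 134 180 175 168
  157 127  91  95 103 103  90  72]
 [ 71  72  71  72  71  71  86 105 121 111  65  34  34  36  74 146 177 170
  161 141 108  97 103 103 103  90]
 [ 72  72  71  71  72  71  73  92 116 119  87  34  35  36  52 139 181 174
  166 154 121  94 102 103 104  92]
 [ 89  71  72  71  71  72  77  92 108 126 106  46  35  35  37 130 179 177
  169 158 130  96  96 103 103 103]
 [102  89  71  71  71  71  72  78  97 119 107  62  34  36  36  75 147 178
  172 164 150 119  88  96 103 103]]
```

View pics/c6.png

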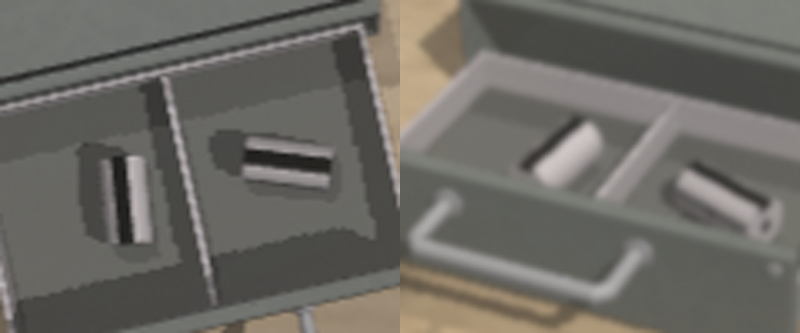

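Both bars now show the strip straight up: the left one in the crop at about (127,200), the right one at (288,162) as before. Next I'll regrip the handle and push the drawer home smoothly.

```bash
python3 drive.py '[0, 0, 0, 0, 0, 0, 0, 0, 0, 0, 0, 0]' 0.034; python3 -c "
from h import *
print(rel([.478,.1094,.200],np.radians(11.35)))"
```

```text
clock: 10.9
tcp_pos: [0.4545, 0.3465, 0.242]
orientation: [2.122, 2.316, 0.0]
contact_force: [-0.1, 0.1, -0.2]
grip_width: 0.0345
gripper_force: 0.0
[-0.2383  0.0026  0.0421  0.0006  0.0004 -0.1104]
```

Scaled: -0.238 m / 0.25 = -0.952, -0.2 m / 0.25 = -0.8, -0.11 rad / 3.1416 = -0.035.

```bash
python3 drive.py '[-0.2, 0.004, 0.04, 0, 0, -0.035, -0.4, 0.004, 0.08, 0, 0, -0.035, -0.6, 0.008, 0.12, 0, 0, -0.035, -0.8, 0.012, 0.16, 0, 0, -0.035, -0.952, 0.012, 0.168, 0, 0, -0.035]'; python3 drive.py '[0, 0, 0, 0, 0, 0, 0, 0, 0, 0, 0, 0]'; python3 -c "
from h import *
print(rel([.478,.1094,.120],np.radians(11.35)))"
```

```text
clock: 11.4
tcp_pos: [0.4778, 0.1067, 0.1992]
orientation: [1.993, 2.428, -0.002]
contact_force: [0.9, -0.7, -0.2]
grip_width: 0.0337
gripper_force: 0.0
clock: 11.6
tcp_pos: [0.4784, 0.1089, 0.2]
orientation: [1.994, 2.427, 0.0]
contact_force: [-0.3, 0.7, 0.5]
grip_width: 0.0342
gripper_force: 0.0
[ 0.0006 -0.0003  0.08    0.0002  0.0002 -0.0029]
```

```bash
python3 drive.py '[0, 0, 0.1, 0, 0, 0, 0, 0, 0.2, 0, 0, 0, 0, 0, 0.28, 0, 0, 0, 0, 0, 0.32, 0, 0, 0, 0, 0, 0.32, 0, 0, 0]'; python3 drive.py '[0, 0, 0, 0, 0, 0, 0, 0, 0, 0, 0, 0, 0, 0, 0, 0, 0, 0, 0, 0, 0, 0, 0, 0]' 0 30; python3 -c "
from h import *
print(rel([.6381,.1413,.120],np.radians(11.35)))"
```

```text
clock: 12.1
tcp_pos: [0.4773, 0.1115, 0.1189]
orientation: [-1.986, -2.432, 0.003]
contact_force: [-0.2, -0.5, 1.0]
grip_width: 0.0339
gripper_force: 0.0
clock: 12.5
tcp_pos: [0.4783, 0.1112, 0.1208]
orientation: [1.988, 2.432, 0.003]
contact_force: [0.1, 1.1, 5.6]
grip_width: 0.0087
gripper_force: 29.6
[-0.0022  0.1626  0.0011  0.002  -0.0007  0.002 ]
```

The manual's scale: shifts go in shares of 0.25 m and turns go in shares of pi rad. Converting my numbers, 0.026 m / 0.25 = 0.104, 0.019 m / 0.25 = 0.076.

```bash
python3 drive.py '[0, 0.008, 0, 0, 0, 0, 0, 0.024, 0, 0, 0, 0, 0, 0.048, 0, 0, 0, 0, 0, 0.076, 0, 0, 0, 0, 0, 0.104, 0, 0, 0, 0]' && python3 drive.py '[0, 0.032, 0, 0, 0, 0, 0, 0.064, 0, 0, 0, 0, 0, 0.096, 0, 0, 0, 0, 0, 0.128, 0, 0, 0, 0, 0, 0.16, 0, 0, 0, 0]' && python3 drive.py '[0, 0.032, 0, 0, 0, 0, 0, 0.064, 0, 0, 0, 0, 0, 0.096, 0, 0, 0, 0, 0, 0.128, 0, 0, 0, 0, 0, 0.16, 0, 0, 0, 0]' &&  python3 drive.py '[0, 0.032, 0, 0, 0, 0, 0, 0.064, 0, 0, 0, 0, 0, 0.096, 0, 0, 0, 0, 0, 0.124, 0, 0, 0, 0, 0, 0.148, 0, 0, 0, 0]' && python3 drive.py '[0, 0.02, 0, 0, 0, 0, 0, 0.04, 0, 0, 0, 0, 0, 0.056, 0, 0, 0, 0, 0, 0.068, 0, 0, 0, 0, 0, 0.076, 0, 0, 0, 0]'; python3 -c "
from h import *
print(rel([.6381,.1413,.120],np.radians(11.35)))"
```

```text
clock: 13.0
tcp_pos: [0.5034, 0.1161, 0.1208]
orientation: [-1.988, -2.432, -0.001]
contact_force: [-3.3, 1.0, 9.3]
grip_width: 0.0088
gripper_force: 30.0
clock: 13.5
tcp_pos: [0.5427, 0.124, 0.1208]
orientation: [-1.989, -2.432, -0.001]
contact_force: [-2.9, 1.1, 8.3]
grip_width: 0.0086
gripper_force: 30.0
clock: 14.0
tcp_pos: [0.5819, 0.1318, 0.1208]
orientation: [-1.989, -2.432, -0.001]
contact_force: [-3.6, -0.2, 7.3]
grip_width: 0.0086
gripper_force: 30.0
clock: 14.5
tcp_pos: [0.6183, 0.1391, 0.1208]
orientation: [1.989, 2.432, 0.001]
contact_force: [-2.9, 0.1, 7.4]
grip_width: 0.0087
gripper_force: 29.9
clock: 15.0
tcp_pos: [0.6369, 0.1428, 0.1209]
orientation: [1.989, 2.432, 0.001]
contact_force: [-1.0, -0.3, 6.4]
grip_width: 0.0089
gripper_force: 29.8
[-0.0017  0.0009  0.0009  0.0008 -0.0002  0.0016]
```

Scaled: 0.003 m / 0.25 = 0.012, 0.002 m / 0.25 = 0.008.

```bash
python3 drive.py '[0, 0.004, 0, 0, 0, 0, 0, 0.008, 0, 0, 0, 0, 0, 0.012, 0, 0, 0, 0, 0, 0.012, 0, 0, 0, 0]'
```

```text
clock: 15.4
tcp_pos: [0.6399, 0.1434, 0.1209]
orientation: [1.989, 2.431, 0.001]
contact_force: [-1.0, -0.0, 4.9]
grip_width: 0.0086
gripper_force: 29.7
```

Scaled: 0.003 m / 0.25 = 0.012, 0.002 m / 0.25 = 0.008.

```bash
python3 drive.py '[0, 0.004, 0, 0, 0, 0, 0, 0.008, 0, 0, 0, 0, 0, 0.012, 0, 0, 0, 0, 0, 0.012, 0, 0, 0, 0]'; python3 - <<'E'
from h import *
p,d=camrig.grab_frame("scene"); cv2.imwrite("pics/scene9.png",p)
a=cv2.imread("pics/scene0.png")[120:240,220:400]; b=p[120:240,220:400]
cv2.imwrite("pics/c7.png",np.hstack([cv2.resize(a,(400,300),interpolation=2),cv2.resize(b,(400,300),interpolation=2)]))
E
```

```text
clock: 15.8
tcp_pos: [0.6406, 0.1435, 0.1208]
orientation: [-1.987, -2.429, 0.005]
contact_force: [-9.6, -1.2, 13.0]
grip_width: 0.0088
gripper_force: 30.5
```

View pics/c7.png

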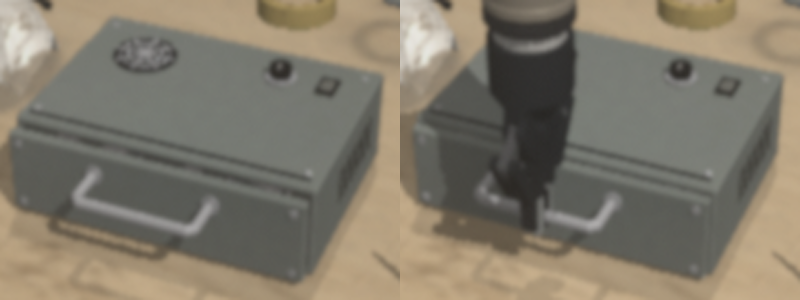

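It hit the stop (9.6 N, 0.1655 m total travel), and the drawer looks home as at the start. I'll release, rise and check.

Scaled: -0.095 m / 0.25 = -0.38, -0.05 m / 0.25 = -0.2.

```bash
python3 drive.py '[0, 0, 0, 0, 0, 0, 0, -0.004, 0, 0, 0, 0, 0, -0.008, -0.04, 0, 0, 0, 0, -0.008, -0.2, 0, 0, 0, 0, -0.008, -0.38, 0, 0, 0]' 0.034 && python3 drive.py '[0, -0.12, -0.12, 0, 0, 0, 0, -0.24, -0.24, 0, 0, 0, 0, -0.24, -0.24, 0, 0, 0, 0, -0.24, -0.24, 0, 0, 0]' && python3 drive.py '[0.16, 0, 0, 0, 0, 0, 0.32, 0, 0, 0, 0, 0, 0.48, 0, 0, 0, 0, 0, 0.64, 0, 0, 0, 0, 0, 0.64, 0, 0, 0, 0, 0]'; python3 - <<'E'
from h import *
p,d=camrig.grab_frame("scene"); cv2.imwrite("pics/scene10.png",p)
a=cv2.imread("pics/scene0.png")[140:240,215:395].astype(np.float32); b=p[140:240,215:395].astype(np.float32)
df=np.abs(a-b).max(-1); print("diff",(df>40).sum(), df.mean())
cv2.imwrite("pics/c8.png",np.hstack([cv2.resize(x.astype(np.uint8),(400,300),interpolation=2) for x in(a,b)]))
E
```

```text
clock: 16.35
tcp_pos: [0.6394, 0.1434, 0.215]
orientation: [-1.988, -2.431, 0.005]
contact_force: [0.7, 0.9, 0.5]
grip_width: 0.0337
gripper_force: 0.0
clock: 16.75
tcp_pos: [0.5817, 0.1319, 0.2763]
orientation: [1.988, 2.432, 0.004]
contact_force: [-0.4, -0.6, -1.3]
grip_width: 0.0342
gripper_force: 0.0
clock: 17.25
tcp_pos: [0.5474, 0.2965, 0.273]
orientation: [-1.974, -2.439, 0.0]
contact_force: [-0.1, 0.2, -0.1]
grip_width: 0.0341
gripper_force: 0.0
diff 235 6.4195
```

View pics/c8.png

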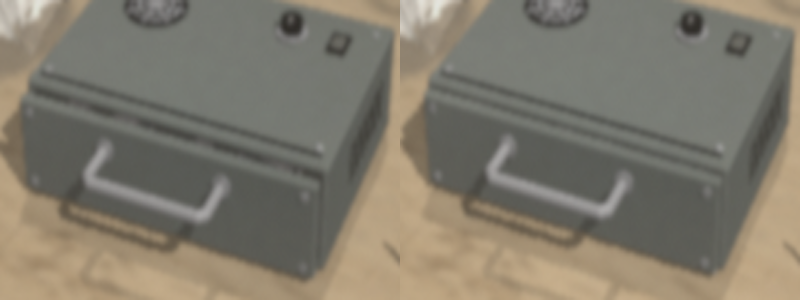

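The drawer is fully home, a little further in than at the start, and the surroundings are unchanged.

```bash
python3 -c "
from bench import r, camrig
print(r.hand_in())"
```

```text
the job is handed in; nothing more can be done
None
```

I pulled the drawer out to its stop, rolled the turned bar onto its wide flat with the strip up, pushed the drawer fully home and handed the job in at about 17 s; the hand-in gave no verdict, and I last saw the bars, both strip up, just before closing the drawer.

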